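Feel which black ink tin is fuller, rack the other, hold up the full one

ROBOT

A 7-joint arm with a two-finger parallel gripper is mounted at the origin on the work surface. World frame = base frame: x ahead of the robot, y to its left, z up, the work surface at z = 0. Lengths are in m, angles in rad, forces in N, time in s.
With the tool pointing down it reaches from about 0.425 to 0.875 m from the base axis. Payload 4.7 kg.
Tool frame: the origin (TCP) lies between the finger pads; the fingertips stand 8 mm ahead of it and the grasp point (between the pads) lies 11 mm behind it; z points along the fingers, y is the direction in which the jaws open and shut (so a half turn about z gives the same grasp; the last joint's range is limited). The gripper opens to 87 mm and grips with 3 to 60 N. Pads are 19 mm wide; open, the fingers measure 117 mm over their backs; the gripper's body (75 mm by 190 mm) begins 51 mm behind the grasp point.
Start: joints at [-1.273, 0.321, -0.07, 1.45, 0.023, 1.371, -0.057], TCP at [0.182, 0.624, 0.196] pointing down, gripper open.
Joint ranges: [-2.86, 2.86], [-0.3, 2.09], [-1.38, 1.24], [0.06, 2.45], [-1.56, 4.7], [0.09, 2.05], [-2.69, 2.69]. Speed limits (rad/s): [2.57, 2.57, 3.14, 3.14, 3.14, 3.14, 3.14].

INTERFACE

Orientations are given as a rotation vector (axis times angle).
In Python, from bench import ctrl, optics, ticket gives the robot as it stands.
- The arm moves only by the tool play_rows, never from a script. Its argument "motion" is a list of rows, each a list of 5 numbers: the closure, from 0 (fully open) to 1 (shut), then the shift along the tool's x, y, z in cm, then the turn about the tool's z in rad. In form: [[jaw, tx, ty, tz, spin], ...]. A call has 1 to 20 rows; each row shifts and turns the commanded pose from where the row before left it, along the tool's axes as they then stand; what a row does not reach is not made up. A row lasts 1/8 s, in which the tool goes at most 62.5 mm and 10.7 degrees, less where a joint would pass 70% of its speed; a pose out of reach is approached as far as the arm can. A call is refused whole if a number of a shift passes 6.25 or a number of a turn 0.188, either way. A call with a gripper value outside its range is refused whole. The fingers move at their own pace and stop on an object; "force" is the grip in N (left out, the last holds). Time passes only in rows, so rows that do not move let the fingers close. It gives the time, the measured TCP pose, the force and the opening at its end, in the units of the state.
- ctrl.get_state(): the state, without advancing time (a new reading comes with each control period).
- optics.get_image(name): name is "scene" or "top" or "wrist"; returns the picture (480x640x3 uint8, red, green, blue); there is no depth.
- optics.calibration(name): a dict with "K" (3x3 intrinsics, pixels), "pose" (4x4, takes a point from camera to world coordinates); the wrist camera has in their place "hand_eye" (4x4, takes a point from camera to tool coordinates, whose origin is the TCP and whose axes are the flange's). Camera axes: x right, y down, z forward; pixel columns grow to the right and rows downward; lengths in m; the calibration is good to about 2 mm. A picture is of the moment at which its call begins: read the wrist's pose just before it. calibration takes no time and is no camera call.
- ticket.close_job(): hands the job in, once; it reports no verdict.
The state is a dict: "time": time; "joint_positions": joint angles; "qd": joint speeds; "joint_torque": joint torques, N m; "position": TCP position; "tool_rot": TCP orientation; "ft_force": force on the tool from outside, world axes, zero at the start; "torque": the same for the moment, N m; "grip_width": opening from 0.0 (shut) to 1.0 (fully open).
Only numpy, scipy, OpenCV 4.12 (cv2) and the standard library are available. Lean on these libraries where they do the work, as an engineer would, in place of code of your own. Each camera call takes 0.05 s, during which the arm holds its last target.

TASK

Two look-alike closed tins of black ink stand on the bench: to feel which is heavier, lift one clear of the bench, set it back and lift the other, before putting either away. Stand the lighter one down in the one empty well of the wooden ink rack and let go of it, then pick up the heavier one and finish while holding it still and upright over the middle of the glass inking slab, with at least 10 cm of air under it, for the printer to take. Keep both tins upright, and do not disturb the coloured tins in the rack or the ink roller.

Things in the scene. Friction and masses are not known exactly. Their poses are not given: they have to be found in the camera images.
- black_1_mid (a point): a round tin-plate ink tin, 62 mm across and 78 mm high, lid pressed on, with a BLACK band and a black dab on the lid; it stands upright on the bench in front of the slab. The two black tins look exactly alike; one is nearly full and one nearly empty (weights lie between 0.1 and 0.5 kg and differ by at least 0.2 kg); either may be on either side. This point is the tin's centre, 39 mm above its underside.
- black_2_mid (a point): a round tin-plate ink tin, 62 mm across and 78 mm high, lid pressed on, with a BLACK band and a black dab on the lid; it stands upright on the bench in front of the slab. The two black tins look exactly alike; one is nearly full and one nearly empty (weights lie between 0.1 and 0.5 kg and differ by at least 0.2 kg); either may be on either side. This point is the tin's centre, 39 mm above its underside.
- rack: a fixed light-wood block, 100 mm (its x) by 360 mm (its y) by 26 mm high, with four round wells in a row along its y axis, 90 mm apart; each well is 67 mm across and 18 mm deep, its floor 8 mm above the bench. Three wells hold coloured tins, one is empty (which one varies). Origin: centre of its underside.
- rack_hole0 (a point): centre of the mouth of well 0 of the rack, at the level of the rack's top face, 26 mm above the bench; -135 mm along the rack's y axis
- rack_hole1 (a point): centre of the mouth of well 1 of the rack, at the level of the rack's top face, 26 mm above the bench; -45 mm along the rack's y axis
- rack_hole2 (a point): centre of the mouth of well 2 of the rack, at the level of the rack's top face, 26 mm above the bench; +45 mm along the rack's y axis
- rack_hole3 (a point): centre of the mouth of well 3 of the rack, at the level of the rack's top face, 26 mm above the bench; +135 mm along the rack's y axis
- yellow_mid (a point): a round tin-plate ink tin, 62 mm across and 78 mm high, lid pressed on, with a yellow band and a yellow dab on the lid; it stands in one of the four wells of the rack. This point is its centre, 39 mm above its underside (in a well 21 mm above the rack's top face).
- red_mid (a point): a round tin-plate ink tin, 62 mm across and 78 mm high, lid pressed on, with a red band and a red dab on the lid; it stands in one of the four wells of the rack. This point is its centre, 39 mm above its underside (in a well 21 mm above the rack's top face).
- blue_mid (a point): a round tin-plate ink tin, 62 mm across and 78 mm high, lid pressed on, with a blue band and a blue dab on the lid; it stands in one of the four wells of the rack. This point is its centre, 39 mm above its underside (in a well 21 mm above the rack's top face).
- slab_mid (a point): centre of the top face of the fixed glass inking slab, a pale ink-smeared plate 190 mm (its x) by 240 mm (its y) and 8 mm thick lying on the bench
- brayer_mid (a point): ink roller (brayer) lying beyond the right-hand end of the slab: black drum 40 mm across and 100 mm long, wooden handle, 200 mm long and 40 mm high in all; this point is between drum and handle, 25 mm above the bench
Things that resemble listed ones, but are neither listed nor needed, are in the scene too. Leave any green look-alike of the part that bears black_2_mid alone. Leave any turquoise look-alike of the part that bears black_1_mid alone.

How it is judged:
On the way, in this order (a step that is already met when the one before it is completed fails the run):
1. the heavier black tin has been lifted clear of the bench in the fingers while the lighter one (under 3 N on the bench) still stands there (((height (world z) of black_1_mid above 0.049 m and contact force between the fingers and black_1 above 0.5 N and height (world z) of black_2_mid below 0.052 m and contact force between black_2 and anything else between 0.5 and 3 N and not ((horizontal distance between black_2_mid and rack_hole0 below 0.008 m or horizontal distance between black_2_mid and rack_hole1 below 0.008 m or horizontal distance between black_2_mid and rack_hole2 below 0.008 m or horizontal distance between black_2_mid and rack_hole3 below 0.008 m) and height (world z) of black_2_mid below 0.052 m and angle between black_2_mid's own z axis and vertical below 0.1 rad and contact force between the fingers and black_2 below 0.05 N and contact force between black_2 and rack below 3.4 N)) or (height (world z) of black_2_mid above 0.049 m and contact force between the fingers and black_2 above 0.5 N and height (world z) of black_1_mid below 0.052 m and contact force between black_1 and anything else between 0.5 and 3 N and not ((horizontal distance between black_1_mid and rack_hole0 below 0.008 m or horizontal distance between black_1_mid and rack_hole1 below 0.008 m or horizontal distance between black_1_mid and rack_hole2 below 0.008 m or horizontal distance between black_1_mid and rack_hole3 below 0.008 m) and height (world z) of black_1_mid below 0.052 m and angle between black_1_mid's own z axis and vertical below 0.1 rad and contact force between the fingers and black_1 below 0.05 N and contact force between black_1 and rack below 3.4 N)))), for 0.2 s.
2. the lighter black tin (under 3.4 N on the rack) stands down in the empty well, let go ((((horizontal distance between black_1_mid and rack_hole0 below 0.008 m or horizontal distance between black_1_mid and rack_hole1 below 0.008 m or horizontal distance between black_1_mid and rack_hole2 below 0.008 m or horizontal distance between black_1_mid and rack_hole3 below 0.008 m) and height (world z) of black_1_mid below 0.052 m and angle between black_1_mid's own z axis and vertical below 0.1 rad and contact force between the fingers and black_1 below 0.05 N and contact force between black_1 and rack below 3.4 N) or ((horizontal distance between black_2_mid and rack_hole0 below 0.008 m or horizontal distance between black_2_mid and rack_hole1 below 0.008 m or horizontal distance between black_2_mid and rack_hole2 below 0.008 m or horizontal distance between black_2_mid and rack_hole3 below 0.008 m) and height (world z) of black_2_mid below 0.052 m and angle between black_2_mid's own z axis and vertical below 0.1 rad and contact force between the fingers and black_2 below 0.05 N and contact force between black_2 and rack below 3.4 N))), for 0.2 s.
At the end, for the whole second after the job is handed in: Lighter black tin in a rack well (centre within 8 mm of the well's, on its floor, upright, let go, at rest); heavier one gripped, still, upright within 0.2 rad, centre within 60 mm of the slab's middle seen from above, underside 90 mm or more above the slab, touching nothing but the gripper (((((horizontal distance between black_2_mid and rack_hole0 below 0.008 m or horizontal distance between black_2_mid and rack_hole1 below 0.008 m or horizontal distance between black_2_mid and rack_hole2 below 0.008 m or horizontal distance between black_2_mid and rack_hole3 below 0.008 m) and height (world z) of black_2_mid below 0.052 m and angle between black_2_mid's own z axis and vertical below 0.1 rad and contact force between the fingers and black_2 below 0.05 N and contact force between black_2 and rack below 3.4 N) and contact force between each of the arm, black_1 and black_2 below 0.05 N and linear speed of black_2 below 0.02 m/s and horizontal distance between black_1_mid and slab_mid below 0.06 m and height (world z) of black_1_mid above 0.137 m and angle between black_1_mid's own z axis and vertical below 0.2 rad and contact force between the fingers and black_1 above 1 N and linear speed of black_1 below 0.03 m/s and contact force between black_1 and rack below 0.05 N) or (((horizontal distance between black_1_mid and rack_hole0 below 0.008 m or horizontal distance between black_1_mid and rack_hole1 below 0.008 m or horizontal distance between black_1_mid and rack_hole2 below 0.008 m or horizontal distance between black_1_mid and rack_hole3 below 0.008 m) and height (world z) of black_1_mid below 0.052 m and angle between black_1_mid's own z axis and vertical below 0.1 rad and contact force between the fingers and black_1 below 0.05 N and contact force between black_1 and rack below 3.4 N) and contact force between each of the arm, black_2 and black_1 below 0.05 N and linear speed of black_1 below 0.02 m/s and horizontal distance between black_2_mid and slab_mid below 0.06 m and height (world z) of black_2_mid above 0.137 m and angle between black_2_mid's own z axis and vertical below 0.2 rad and contact force between the fingers and black_2 above 1 N and linear speed of black_2 below 0.03 m/s and contact force between black_2 and rack below 0.05 N))); the arm keeps its last pose, push and grip.
It fails at once if a coloured tin in the rack is shifted by more than 15 mm (distance of any of yellow_mid, red_mid, blue_mid from where it was at the start of the episode above 0.015 m).
It fails at once if the ink roller is shifted by more than 20 mm (distance of brayer_mid from where it was at the start of the episode above 0.02 m).
It fails at once if a black tin is tipped by more than about 30 degrees (angle between any of black_1_mid, black_2_mid's own z axis and vertical above 0.5 rad).
It also fails if it takes over 72 s, if anything falls off the work surface, if the arm or the gripper's body presses on something with over 40 N, if the wrist force passes 120 N, or if a joint passes its speed limit or range.

## Working session

There is one attempt and no reset: what is moved stays moved. The work goes in short steps, Python scripts to look and compute and a tool call to move; the robot and the scene stay as the last step left them, time stands still between calls to the robot, and variables do not carry over. Pictures are saved under pics/ and viewed, and the job is handed in when it is done.

Besides the shell and the picture viewer there is one more tool, called after "Emit:" as name(argument=value, ...) on one line, values as JSON. play_rows: Moves the arm, as the interface text tells. Its arguments: {"type":"object","properties":{"motion":{"type":"array"},"force":{"type":"number"}},"required":["motion"]}

```bash
mkdir -p pics
python3 - <<'E'
from bench import ctrl, optics
import cv2,numpy as np
print(ctrl.get_state())
for n in ("scene","top","wrist"):
    im=optics.get_image(n); cv2.imwrite(f"pics/{n}0.png",im[:,:,::-1])
    c=optics.calibration(n); print(n,{k:np.round(np.array(v),4).tolist() for k,v in c.items() if k in("K","pose","hand_eye")})
E
```

```text
{'time': 0.0, 'joint_positions': array([-1.27291143,  0.32180032, -0.07007381,  1.4516492 ,  0.02261808,
        1.3707786 , -0.05691937]), 'qd': array([ 7.48916729e-04, -3.32706399e-04,  8.08940309e-04, -2.81681097e-04,
        1.21446653e-03, -3.20359190e-04, -9.25279640e-05]), 'joint_torque': array([-2.66162806e-04, -4.91307592e+01, -4.04493660e-01, -3.12510073e+01,
       -6.40203897e-02,  4.41829709e-02,  1.87916321e-04]), 'position': array([0.18189421, 0.62342347, 0.19528914]), 'tool_rot': array([-4.44247332e-01, -3.10987660e+00,  2.89503751e-03]), 'ft_force': array([-0.51607834,  0.1990675 ,  0.12798508]), 'torque': array([ 0.0226686 , -0.02361197, -0.02286937]), 'grip_width': 0.997167420556766}
scene {'K': [[589.4019, 0.0, 314.8213], [0.0, 589.4019, 233.9428], [0.0, 0.0, 1.0]], 'pose': [[-0.8905, 0.3996, -0.2176, 0.864], [0.4548, 0.7676, -0.4515, 0.6903], [-0.0134, -0.5011, -0.8653, 1.4017], [0.0, 0.0, 0.0, 1.0]]}
top {'K': [[508.4511, 0.0, 319.8807], [0.0, 508.4511, 237.5846], [0.0, 0.0, 1.0]], 'pose': [[-0.0052, -0.9996, 0.0271, 0.4684], [-0.9994, 0.0042, -0.0346, -0.0147], [0.0345, -0.0272, -0.999, 1.107], [0.0, 0.0, 0.0, 1.0]]}
wrist {'K': [[430.7057, 0.0, 318.0349], [0.0, 430.7057, 246.3528], [0.0, 0.0, 1.0]], 'hand_eye': [[0.0002, -0.9666, -0.2563, 0.0706], [1.0, 0.0006, -0.0013, -0.0008], [0.0014, -0.2563, 0.9666, -0.1893], [0.0, 0.0, 0.0, 1.0]]}
```

View pics/top0.png

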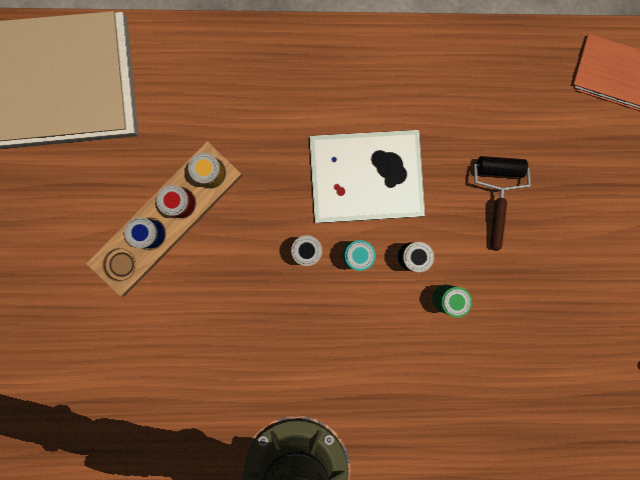

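View pics/scene0.png

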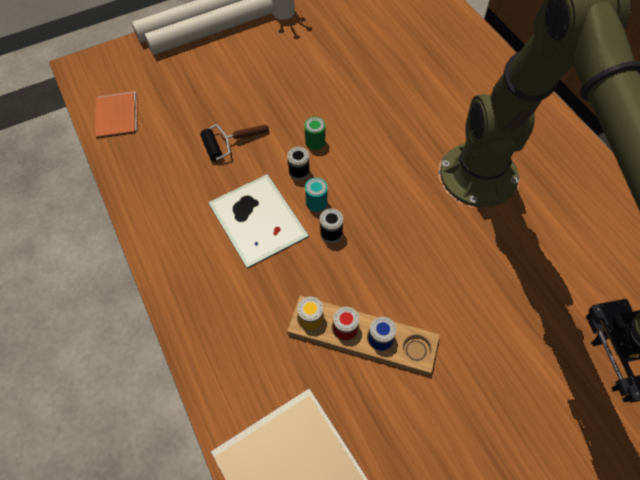

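View pics/wrist0.png

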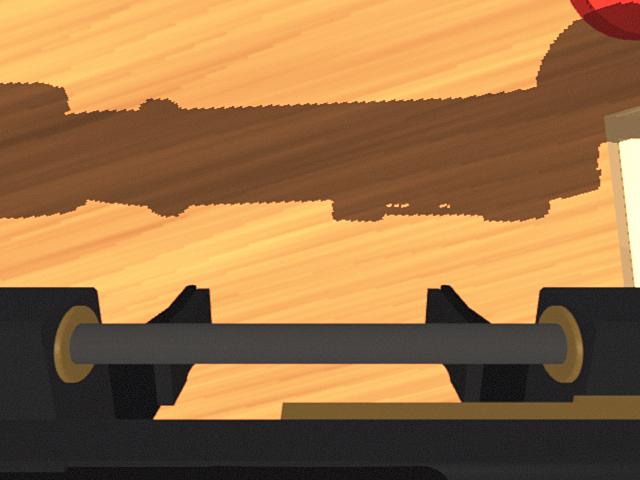

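Candidates: in the top view, the black-dab tins at (307,251) and (418,257) match the description. The look-alikes are turquoise at (360,255) and green at (456,302), which I leave alone. The empty well is at about (121,264), the end next to blue. Next I take a close crop and measure.

```bash
cat > h.py <<'E'
import numpy as np,cv2
from bench import ctrl,optics
from scipy.spatial.transform import Rotation as R
def cast(n,px,z,T=None):
    c=optics.calibration(n);K=np.array(c["K"])
    if T is None: T=np.array(c["pose"])
    d=T[:3,:3]@np.linalg.solve(K,[px[0],px[1],1.]);o=T[:3,3]
    return o+d*(z-o[2])/d[2]
def wristT(s):
    T=np.eye(4);T[:3,:3]=R.from_rotvec(s["tool_rot"]).as_matrix();T[:3,3]=s["position"]
    return T@np.array(optics.calibration("wrist")["hand_eye"])
E
python3 - <<'E'
from h import *
out={}
for n in("top","scene"):
    im=cv2.imread(f"pics/{n}0.png");hsv=cv2.cvtColor(im,cv2.COLOR_BGR2HSV);g=cv2.cvtColor(im,cv2.COLOR_BGR2GRAY)
    # dabs
    seeds={"top":dict(bL=(307,251),bR=(418,257),teal=(360,255),green=(456,302),yel=(203,168),red=(172,200),blue=(140,233)),
     "scene":dict(bL=(331,218),bR=(298,155),teal=(316,187),green=(315,125),yel=(310,309),red=(346,317),blue=(382,328))}[n]
    for k,(u,v) in seeds.items():
        r=14; p=im[v-r:v+r,u-r:u+r].astype(int); ref=np.median(im[v-2:v+3,u-2:u+3].reshape(-1,3),axis=0)
        m=(np.abs(p-ref).sum(2)<70).astype(np.uint8)
        nl,lab,st,ce=cv2.connectedComponentsWithStats(m,connectivity=4)
        l=lab[r,r]; c=ce[l]+[u-r,v-r]
        z=.086 if k in("yel","red","blue") else .078
        print(n,k,np.round(c,1),st[l][4],np.round(cast(n,c,z)[:2],4))
im=cv2.imread("pics/top0.png")
g=cv2.cvtColor(im,cv2.COLOR_BGR2HSV)
m=((g[...,1]<60)&(g[...,2]>150)).astype(np.uint8)
m[:,:290]=0;m[:,440:]=0;m[230:]=0;m[:110]=0
cs=max(cv2.findContours(m,0,2)[0],key=cv2.contourArea);rr=cv2.minAreaRect(cs);print("slab",rr,cast("top",rr[0],.008))
cv2.imwrite("pics/crop1.png",cv2.resize(im[220:330,280:490],None,fx=3.5,fy=3.5))
cv2.imwrite("pics/crop2.png",cv2.resize(im[130:305,80:250],None,fx=3.4,fy=3.4))
E
```

```text
top bL [306.2 250.2] 191 [ 0.4708 -0.0227]
top bR [418.5 256.6] 189 [ 0.4568 -0.2512]
top teal [359.8 254.8] 211 [ 0.4609 -0.1312]
top green [456.7 301.7] 199 [ 0.3644 -0.3287]
top yel [203.1 167.2] 225 [0.6379 0.183 ]
top red [171.4 199.6] 210 [0.5732 0.2456]
top blue [139.5 232.3] 206 [0.5081 0.3084]
scene bL [331.2 218. ] 77 [ 0.4707 -0.0236]
scene bR [297.8 154.9] 58 [ 0.4567 -0.2517]
scene teal [315.8 186.5] 90 [ 0.4609 -0.1321]
scene green [314.4 124.3] 64 [ 0.3645 -0.3292]
scene yel [309.9 308. ] 126 [0.6373 0.1815]
scene red [345.9 318. ] 117 [0.5727 0.2439]
scene blue [382.8 328.4] 121 [0.508  0.3068]
slab ((366.8065185546875, 175.55718994140625), (86.87091064453125, 110.1917495727539), 86.53176879882812) [ 0.63290408 -0.15578095  0.008     ]
```

View pics/crop1.png

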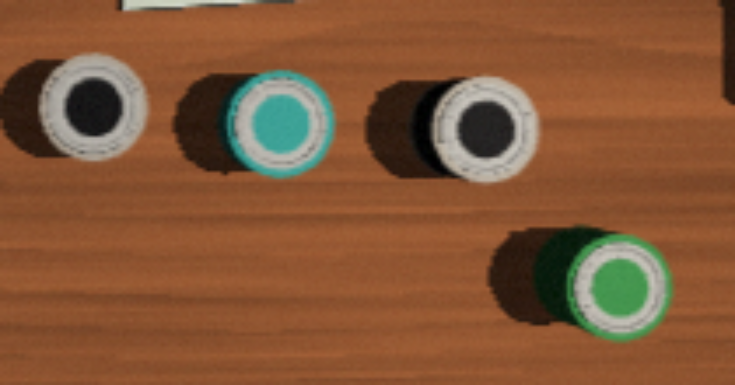

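View pics/crop2.png

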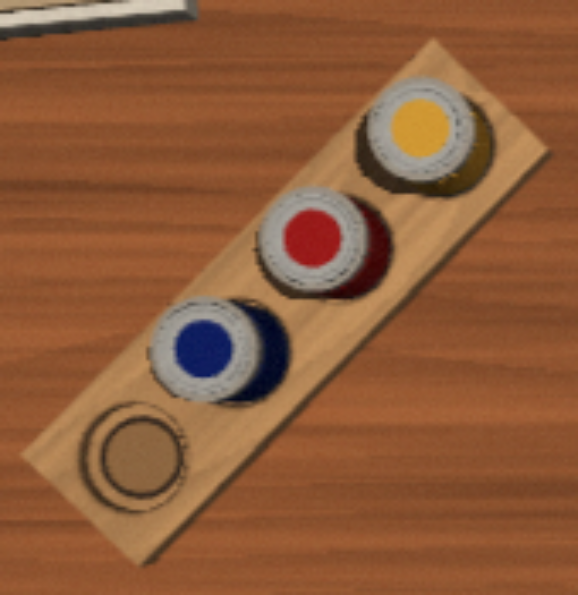

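```bash
cat >> h.py <<'E'
def plan(target,s=None):
    s=s or ctrl.get_state();M=R.from_rotvec(s["tool_rot"]).as_matrix()
    print("t",round(s["time"],2),"pos",np.round(s["position"],4),"shift cm",np.round(100*M.T@(np.array(target)-s["position"]),2),
     "tilt",np.round(np.arccos(-M[2,2]),4),"x",np.round(M[:,0],3),"y",np.round(M[:,1],3),"jawyaw",round(np.arctan2(M[1,1],M[0,1]),3),
     "F",np.round(s["ft_force"],2),"w",round(s["grip_width"],3),"q7",round(s["joint_positions"][6],2))
E
python3 - <<'E'
from h import *
print(cast("top",(119.1,264.4),.026), np.arctan2(.697,.717),R)
w=cv2.imread("pics/top0.png");plan((.4433,.3705,.25))
E
```

```text
[0.44326222 0.36927215 0.026     ] 0.7712548349505232 <class 'scipy.spatial.transform._rotation.Rotation'>
t 0.15 pos [0.1819 0.6236 0.1955] shift cm [-32.18 -16.98  -5.42] tilt 0.0014 x [-0.96  0.28 -0.  ] y [ 0.28   0.96  -0.001] jawyaw 1.287 F [-0.52 -0.22 -0.03] w 0.996 q7 -0.06
```

Emit:
play_rows(motion=[[0,0,0,-1.5,0.16],[0,0,0,-2,0.16],[0,0,0,-2,0.164],[0,-3,0,0,0],[0,-4,0,0,0],[0,-4,0,0,0],[0,-4,0,0,0],[0,-4,0,0,0],[0,-4,0,0,0],[0,-4,0,0,0],[0,-4,0,0,0],[0,-3,0,0,0],[0,-2.4,0,0,0],[0,0,0,0,0],[0,0,0,0,0]], force=20)

```text
time: 2.02
position: [0.4427, 0.3723, 0.2511]
tool_rot: [-1.174, -2.913, -0.0]
ft_force: [-0.1, 0.1, 0.3]
grip_width: 0.997
```

Run:
```python
from h import *
s=ctrl.get_state();im=optics.get_image("wrist");T=wristT(s);cv2.imwrite("pics/w1.png",im[:,:,::-1])
plan((.4708,-.0232,.25),s)
P=np.linalg.inv(T)@np.array([.4433,.3695,.026,1]);K=np.array(optics.calibration("wrist")["K"]);p=K@P[:3];print(p[:2]/p[2])
```

```text
t 2.02 pos [0.4427 0.3723 0.2511] shift cm [-29.45 -26.55   0.09] tilt 0.0011 x [-0.72   0.693  0.001] y [ 0.693  0.72  -0.   ] jawyaw 0.804 F [-0.07  0.14  0.25] w 0.997 q7 0.09
[317.99978954 209.24465907]
```

View pics/w1.png

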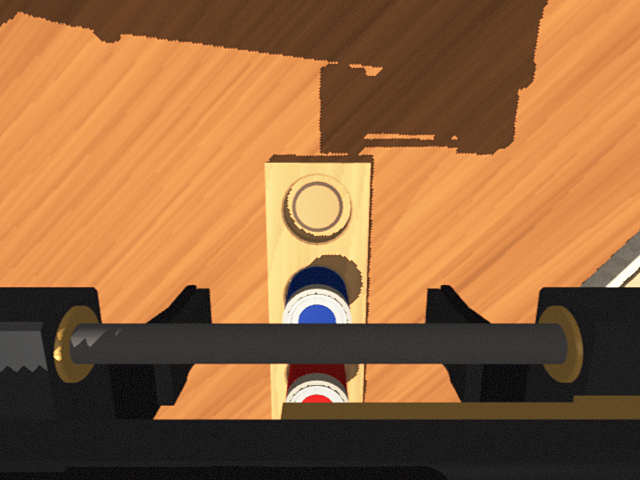

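The wrist view shows the empty well at about (318,208), against a prediction of (318,209), so the estimates agree. Now on to the left black tin.

Emit:
play_rows(motion=[[0,-2,-1.8,0,0],[0,-3.5,-3.15,0,0],[0,-3.5,-3.15,0,0],[0,-3.5,-3.15,0,0],[0,-3.5,-3.15,0,0],[0,-3.5,-3.15,0,0],[0,-3.5,-3.15,0,0],[0,-3,-2.7,0,0],[0,-2.45,-2.25,0,0],[0,-1,-0.55,0,0],[0,0,0,0,0],[0,0,0,0,0]])

```text
time: 3.58
position: [0.4737, -0.0201, 0.2512]
tool_rot: [-1.173, -2.914, -0.0]
ft_force: [-0.1, 0.6, 0.6]
grip_width: 0.998
```

Run:
```python
from h import *
s=ctrl.get_state();im=optics.get_image("wrist");T=wristT(s);cv2.imwrite("pics/w2.png",im[:,:,::-1])
plan((.4708,-.0232,.05),s)
P=np.linalg.inv(T)@np.array([.4708,-.0232,.078,1]);K=np.array(optics.calibration("wrist")["K"]);p=K@P[:3];print(p[:2]/p[2])
```

```text
t 3.58 pos [ 0.4737 -0.0201  0.2512] shift cm [-2.000e-02 -4.300e-01  2.012e+01] tilt 0.0006 x [-0.721  0.693  0.001] y [ 0.693  0.721 -0.   ] jawyaw 0.806 F [-0.06  0.64  0.56] w 0.998 q7 0.74
[314.79451366 217.00076605]
```

View pics/w2.png

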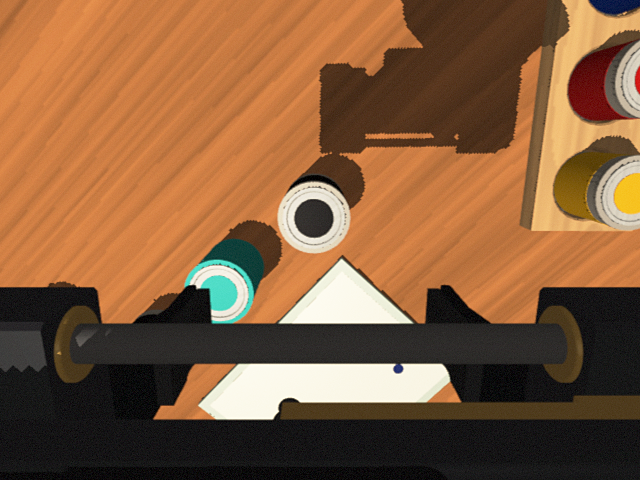

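Emit:
play_rows(motion=[[0,0,-0.4,2,0],[0,0,0,4,0],[0,0,0,4,0],[0,0,0,3.5,0],[0,0,0,3,0],[0,0,0,2.5,0],[0,0,0,1.5,0],[0,0,0,0.4,0],[0,0,0,0,0]])

```text
time: 4.75
position: [0.4715, -0.0245, 0.0428]
tool_rot: [1.176, 2.913, 0.001]
ft_force: [0.1, -0.4, -0.2]
grip_width: 1.002
```

Run:
```python
from h import *
plan((.4708,-.0232,.042))
```

```text
t 4.75 pos [ 0.4715 -0.0245  0.0428] shift cm [0.14 0.04 0.08] tilt 0.0007 x [-0.72   0.694 -0.   ] y [0.694 0.72  0.001] jawyaw 0.803 F [ 0.15 -0.4  -0.18] w 1.002 q7 0.85
```

Close the gripper.

Emit:
play_rows(motion=[[0.25,0.1,0,0,0],[0.5,0,0,0,0],[0.5,0,0,0,0],[0.5,0,0,0,0],[0.5,0,0,0,0],[0.5,0,0,0,0]], force=20)

```text
time: 5.5
position: [0.4708, -0.0239, 0.0427]
tool_rot: [1.176, 2.912, 0.001]
ft_force: [0.6, 0.8, 1.8]
grip_width: 0.707
```

Run:
```python
from h import *
plan((.4708,-.0232,.042))
```

```text
t 5.5 pos [ 0.4708 -0.0239  0.0427] shift cm [0.04 0.05 0.07] tilt 0.0009 x [-0.72   0.694 -0.   ] y [0.694 0.72  0.001] jawyaw 0.803 F [0.63 0.85 1.81] w 0.707 q7 0.85
```

Width 0.707 × 87 is about 62 mm, so the tin is gripped. Lift 6 cm, then dwell to weigh.

Emit:
play_rows(motion=[[0.5,0,0,-0.5,0],[0.5,0,0,-1,0],[0.5,0,0,-1.5,0],[0.5,0,0,-1.5,0],[0.5,0,0,-1,0],[0.5,0,0,-0.5,0],[0.5,0,0,0,0],[0.5,0,0,0,0],[0.5,0,0,0,0],[0.5,0,0,0,0],[0.5,0,0,0,0],[0.5,0,0,0,0]])

```text
time: 7.0
position: [0.4703, -0.024, 0.1023]
tool_rot: [-1.177, -2.913, -0.0]
ft_force: [0.2, 0.0, -0.1]
grip_width: 0.705
```

Run:
```python
from h import *
plan((.4708,-.0232,.042));print(np.round(ctrl.get_state()["torque"],3))
for i in range(4): optics.get_image("top");print(np.round(ctrl.get_state()["ft_force"],2))
im=optics.get_image("scene");cv2.imwrite("pics/s3.png",im[:,:,::-1])
print(np.round(ctrl.get_state()["joint_torque"],2))
```

```text
t 7.0 pos [ 0.4703 -0.024   0.1023] shift cm [0.02 0.09 6.03] tilt 0.0001 x [-0.719  0.695  0.   ] y [ 0.695  0.719 -0.   ] jawyaw 0.803 F [ 0.22  0.04 -0.14] w 0.705 q7 0.8
[-0.019 -0.024 -0.047]
[-0.02  0.47 -0.52]
[-0.61  0.21 -1.85]
[-0.03 -0.49 -0.78]
[ 0.73  0.39 -2.09]
[ 0.000e+00 -2.340e+01 -9.000e-02 -2.932e+01 -1.000e-02  8.000e-02
 -0.000e+00]
```

View pics/s3.png

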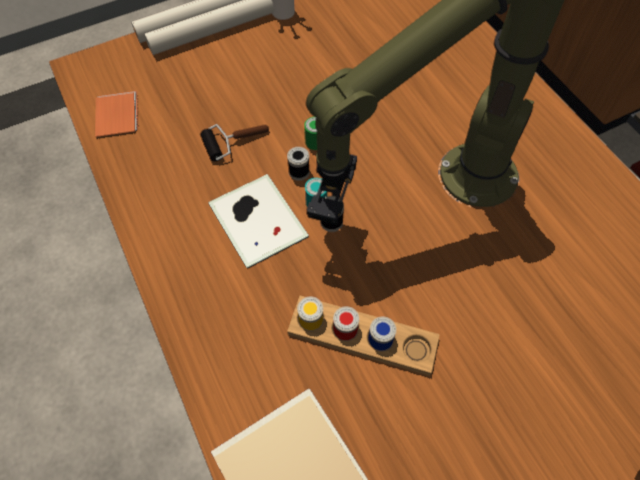

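Mean Fz is about −1 N, so this tin seems light. The scene view shows it raised in the fingers at (331,215), with the other black tin at (298,160). I set it back and lift the other one to compare.

Emit:
play_rows(motion=[[0.5,0,0,0,0],[0.5,0,0,0,0],[0.5,0,0,1,0],[0.5,0,0,1.5,0],[0.5,0,0,1.5,0],[0.5,0,0,1,0],[0.5,0,0,0.6,0],[0.5,0,0,0.35,0],[0.5,0,0,0,0],[0.5,0,0,0,0]])

```text
time: 8.5
position: [0.4706, -0.024, 0.0431]
tool_rot: [1.176, 2.912, 0.001]
ft_force: [0.8, -0.7, -1.5]
grip_width: 0.701
```

Emit:
play_rows(motion=[[0.3,0,0,0,0],[0,0,0,0,0],[0,0,0,0,0],[0,0,0,0,0],[0,0,0,-1,0],[0,0,0,-3,0],[0,0,0,-4,0],[0,0,0,-4,0],[0,0,0,-4,0],[0,0,0,-2,0],[0,0,0,-1,0],[0,0,0,0,0],[0,0,0,0,0]])

```text
time: 10.12
position: [0.4697, -0.0241, 0.2319]
tool_rot: [-1.176, -2.912, 0.001]
ft_force: [0.0, -0.1, -0.3]
grip_width: 1.003
```

Run:
```python
from h import *
plan((.4567,-.2515,.23))
```

```text
t 10.12 pos [ 0.4697 -0.0241  0.2319] shift cm [-14.86 -17.26   0.2 ] tilt 0.0017 x [-0.719  0.695  0.001] y [ 0.695  0.719 -0.001] jawyaw 0.803 F [ 0.04 -0.09 -0.33] w 1.003 q7 0.74
```

Emit:
play_rows(motion=[[0,-1.5,-1.7,0,0],[0,-3,-3.5,0,0],[0,-3,-3.5,0,0],[0,-3,-3.5,0,0],[0,-2.5,-2.9,0,0],[0,-1.4,-1.6,0,0],[0,-0.5,-0.6,0,0],[0,0,0,0,0],[0,0,0,0,0]])

```text
time: 11.25
position: [0.4576, -0.2506, 0.2325]
tool_rot: [-1.174, -2.913, -0.001]
ft_force: [0.6, 0.1, -0.5]
grip_width: 0.997
```

Run:
```python
from h import *
s=ctrl.get_state();im=optics.get_image("wrist");T=wristT(s);cv2.imwrite("pics/w4.png",im[:,:,::-1])
plan((.4567,-.2515,.042),s)
P=np.linalg.inv(T)@np.array([.4567,-.2515,.078,1]);K=np.array(optics.calibration("wrist")["K"]);p=K@P[:3];print(p[:2]/p[2])
cv2.imwrite("pics/t4.png",optics.get_image("top")[:,:,::-1])
```

```text
t 11.25 pos [ 0.4576 -0.2506  0.2325] shift cm [-0.02 -0.14 19.05] tilt 0.0009 x [-0.721  0.693  0.001] y [0.693 0.721 0.   ] jawyaw 0.805 F [ 0.61  0.09 -0.55] w 0.997 q7 1.28
[318.16428538 221.29152497]
```

View pics/w4.png

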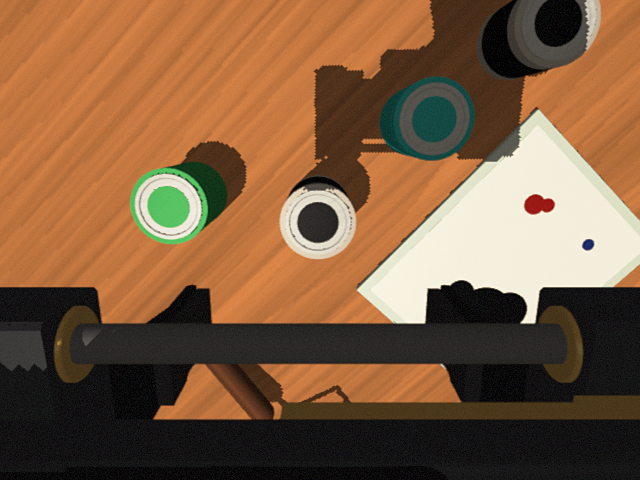

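View pics/t4.png

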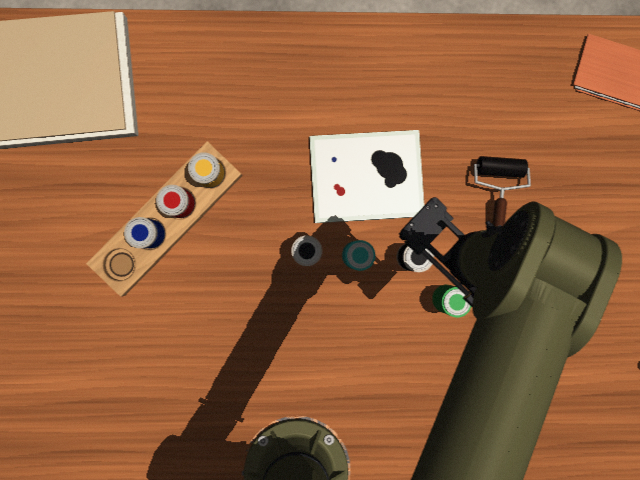

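The target lid is at (318,222), matching the prediction. The left tin stands back at (306,250). Descend and grip.

Emit:
play_rows(motion=[[0,0,-0.1,2,0],[0,0,0,4,0],[0,0,0,4,0],[0,0,0,3.5,0],[0,0,0,2.7,0],[0,0,0,1.8,0],[0,0,0,0.9,0],[0,0,0,0,0],[0.25,0,0,0,0],[0.5,0,0,0,0],[0.5,0,0,0,0],[0.5,0,0,0,0],[0.5,0,0,0,0],[0.5,0,0,0,0]], force=30)

```text
time: 13.1
position: [0.4578, -0.2522, 0.0444]
tool_rot: [1.175, 2.912, 0.002]
ft_force: [2.5, 2.3, 5.6]
grip_width: 0.698
```

Emit:
play_rows(motion=[[0.5,0,0,-0.5,0],[0.5,0,0,-1,0],[0.5,0,0,-1.5,0],[0.5,0,0,-1.5,0],[0.5,0,0,-1,0],[0.5,0,0,-0.5,0],[0.5,0,0,0,0],[0.5,0,0,0,0],[0.5,0,0,0,0],[0.5,0,0,0,0],[0.5,0,0,0,0],[0.5,0,0,0,0]])

```text
time: 14.6
position: [0.4567, -0.2527, 0.1038]
tool_rot: [-1.177, -2.913, -0.0]
ft_force: [-0.3, 0.1, -3.3]
grip_width: 0.702
```

Run:
```python
from h import *
plan((.4567,-.2515,.042))
for i in range(5): optics.get_image("top");print(np.round(ctrl.get_state()["ft_force"],2))
im=optics.get_image("scene");cv2.imwrite("pics/s5.png",im[:,:,::-1])
plan((.4567,-.2515,.042))
```

```text
t 14.6 pos [ 0.4567 -0.2527  0.1038] shift cm [0.08 0.09 6.18] tilt 0.0001 x [-0.719  0.695  0.   ] y [ 0.695  0.719 -0.   ] jawyaw 0.803 F [-0.26  0.08 -3.33] w 0.702 q7 1.38
[ 0.59  0.05 -4.57]
[-0.33 -0.38 -2.88]
[-0.15 -0.41 -2.93]
[ 0.44  0.74 -4.3 ]
[-0.13 -0.09 -4.25]
t 14.9 pos [ 0.4567 -0.2527  0.1038] shift cm [0.08 0.08 6.18] tilt 0.0002 x [-0.719  0.695 -0.   ] y [0.695 0.719 0.   ] jawyaw 0.803 F [ 0.23 -0.07 -4.41] w 0.698 q7 1.38
```

View pics/s5.png

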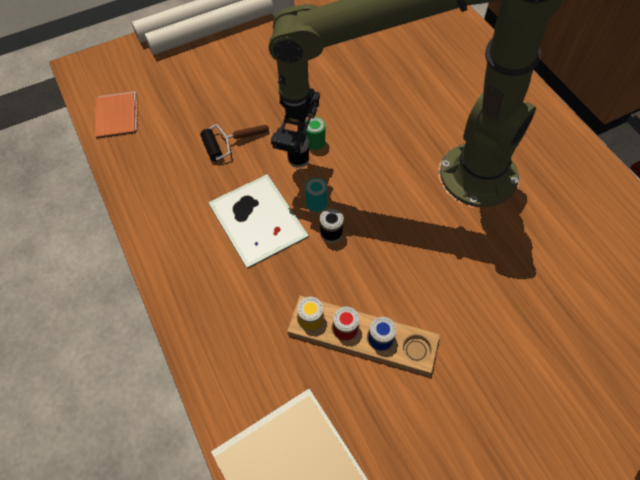

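The right tin weighs about 3.8 N against about 1.1 N for the left, so the right one is heavier. I set it back and fetch the left one.

Emit:
play_rows(motion=[[0.5,0,0,1,0],[0.5,0,0,1.5,0],[0.5,0,0,1.5,0],[0.5,0,0,1,0],[0.5,0,0,0.6,0],[0.5,0,0,0.4,0],[0.5,0,0,0,0],[0.5,0,0,0,0],[0.3,0,0,0,0],[0,0,0,0,0],[0,0,0,0,0],[0,0,0,0,0]])

```text
time: 16.4
position: [0.457, -0.2527, 0.0439]
tool_rot: [1.176, 2.912, 0.0]
ft_force: [0.1, -0.0, -0.1]
grip_width: 0.945
```

Emit:
play_rows(motion=[[0,0,0,-1,0],[0,0,0,-3,0],[0,0,0,-4,0],[0,0,0,-4,0],[0,0,0,-4,0],[0,0,0,-2,0],[0,0,0,-1,0],[0,1.5,1.7,0,0],[0,3,3.5,0,0],[0,3,3.5,0,0],[0,3,3.5,0,0],[0,2.5,2.9,0,0],[0,1.4,1.6,0,0],[0,0.5,0.6,0,0],[0,0,0,0,0],[0,0,0,0,0]])

```text
time: 18.4
position: [0.4696, -0.0261, 0.2338]
tool_rot: [1.18, 2.912, -0.0]
ft_force: [-0.3, -0.1, -0.3]
grip_width: 0.997
```

Run:
```python
from h import *
s=ctrl.get_state();im=optics.get_image("wrist");T=wristT(s);cv2.imwrite("pics/w6.png",im[:,:,::-1])
plan((.4706,-.0236,.042),s)
P=np.linalg.inv(T)@np.array([.4706,-.0236,.078,1]);K=np.array(optics.calibration("wrist")["K"]);p=K@P[:3];print(p[:2]/p[2])
```

```text
t 18.4 pos [ 0.4696 -0.0261  0.2338] shift cm [ 0.1   0.26 19.18] tilt 0.0003 x [-0.718  0.696 -0.   ] y [ 0.696  0.718 -0.   ] jawyaw 0.801 F [-0.33 -0.06 -0.32] w 0.997 q7 0.74
[322.96941714 219.55724163]
```

View pics/w6.png

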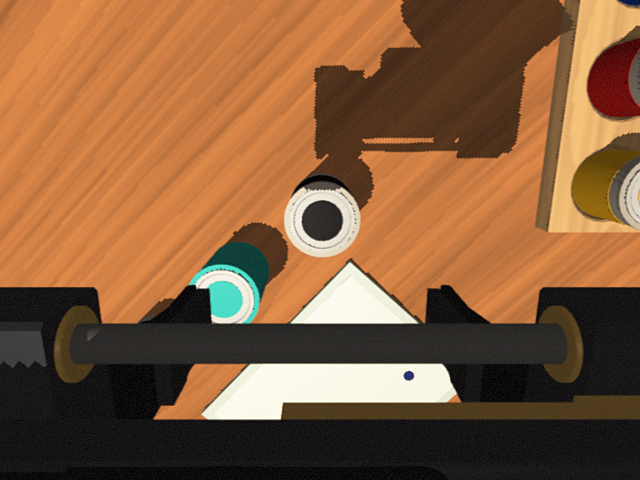

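Emit:
play_rows(motion=[[0,0.1,0.26,2,0],[0,0,0,4,0],[0,0,0,4,0],[0,0,0,3.5,0],[0,0,0,2.7,0],[0,0,0,1.9,0],[0,0,0,0.9,0],[0,0,0,0,0],[0.25,0,0,0,0],[0.5,0,0,0,0],[0.5,0,0,0,0],[0.5,0,0,0,0],[0.5,0,0,0,0],[0.5,0,0,0,0]], force=20)

```text
time: 20.2
position: [0.471, -0.0222, 0.0442]
tool_rot: [1.177, 2.912, 0.0]
ft_force: [-0.4, -0.7, 3.2]
grip_width: 0.704
```

Emit:
play_rows(motion=[[0.5,0,0,-1,0],[0.5,0,0,-2,0],[0.5,0,0,-3,0],[0.5,0,0,-3,0],[0.5,0,0,-2,0],[0.5,0,0,-1,0],[0.5,0,0,0,0],[0.5,0,0,0,0]])

```text
time: 21.2
position: [0.47, -0.0222, 0.1629]
tool_rot: [-1.176, -2.912, 0.001]
ft_force: [-0.8, -0.7, -1.9]
grip_width: 0.705
```

Run:
```python
from h import *
plan((.4433,.3695,.165))
im=cv2.imread("pics/w6.png");g=(im.max(2)<70).astype(np.uint8)
n,l,st,ce=cv2.connectedComponentsWithStats(g[190:250,290:355]);k=l[30,32];c=ce[k]+[290,190];print(c,st[k])
print(ctrl.get_state()["time"])
```

```text
t 21.2 pos [ 0.47   -0.0222  0.1629] shift cm [29.13 26.33 -0.22] tilt 0.0016 x [-0.719  0.695  0.001] y [ 0.695  0.719 -0.001] jawyaw 0.803 F [-0.8  -0.74 -1.87] w 0.705 q7 0.76
[321.83549433 220.12560778] [  12   11   40   39 1234]
21.2
```

Emit:
play_rows(motion=[[0.5,2,1.8,0,0],[0.5,3.5,3.15,0,0],[0.5,3.5,3.15,0,0],[0.5,3.5,3.15,0,0],[0.5,3.5,3.15,0,0],[0.5,3.5,3.15,0,0],[0.5,3.5,3.15,0,0],[0.5,2.75,2.5,0,0],[0.5,2,1.8,0,0],[0.5,1,0.9,0,0],[0.5,0.5,0.4,0,0],[0.5,0,0,0,0],[0.5,0,0,0,0]])

```text
time: 22.82
position: [0.4436, 0.3689, 0.1641]
tool_rot: [1.179, 2.912, -0.0]
ft_force: [0.2, -0.6, -0.6]
grip_width: 0.701
```

Run:
```python
from h import *
s=ctrl.get_state();im=optics.get_image("wrist");T=wristT(s);cv2.imwrite("pics/w7.png",im[:,:,::-1])
plan((.4433,.3695,.055),s)
cv2.imwrite("pics/s7.png",optics.get_image("scene")[:,:,::-1])
```

```text
t 22.82 pos [0.4436 0.3689 0.1641] shift cm [ 0.06  0.03 10.91] tilt 0.0004 x [-0.718  0.696 -0.   ] y [0.696 0.718 0.   ] jawyaw 0.801 F [ 0.2  -0.6  -0.56] w 0.701 q7 0.11
```

View pics/w7.png

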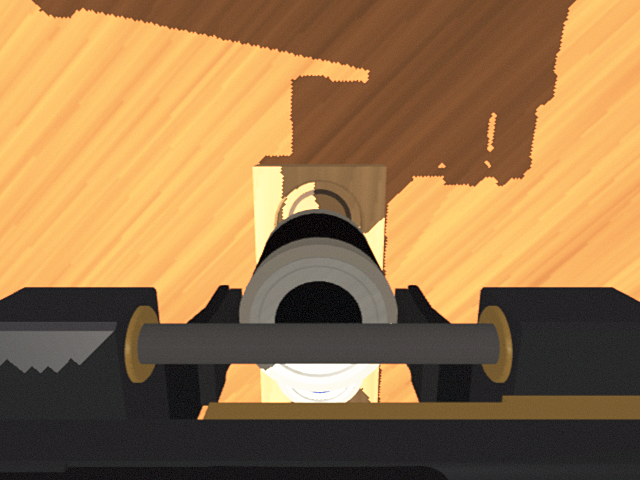

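View pics/s7.png

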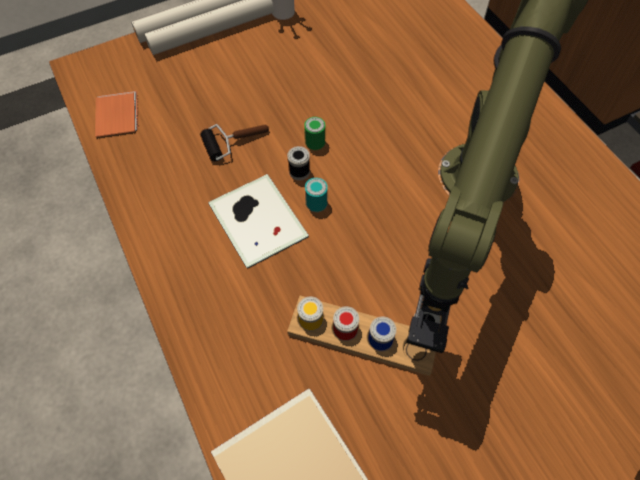

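Run:
```python
from h import *
c=optics.calibration("wrist");K=np.array(c["K"]);HE=np.array(c["hand_eye"])
# dab arc in held view -> tool-frame plane z=zl, fit circle
im=cv2.imread("pics/w7.png");g=im.max(2)
pts=[]
for u in range(280,360,2):
    col=g[270:318,u].astype(int)
    e=np.where((col[:-1]>=60)&(col[1:]<60))[0]
    if len(e) and (col[e[-1]+1:]<60).all(): pts.append((u,270+e[-1]+.5))
pts=np.array(pts,float);print(len(pts),pts[::6].tolist())
def tool(p,z):
    d=HE[:3,:3]@np.linalg.solve(K,[p[0],p[1],1]);o=HE[:3,3];return (o+d*(z-o[2])/d[2])[:2]
def fit(q):
    A=np.c_[2*q,np.ones(len(q))];x=np.linalg.lstsq(A,(q**2).sum(1),rcond=None)[0];return x[:2],np.sqrt(x[2]+x[:2]@x[:2])
q=np.array([tool(p,.0437-.078) for p in pts]);print("held dab tool xy",fit(q))
# well in w1
im=cv2.imread("pics/w1.png");cv2.imwrite("pics/w1c.png",cv2.resize(im[150:260,255:385],None,fx=5,fy=5,interpolation=cv2.INTER_CUBIC))
print("well predicted tool offset now check")
im=cv2.imread("pics/top0.png");cv2.imwrite("pics/t0c.png",cv2.resize(im[240:290,95:150],None,fx=10,fy=10,interpolation=cv2.INTER_CUBIC))
```

```text
40 [[280.0, 301.5], [292.0, 289.5], [304.0, 283.5], [316.0, 280.5], [328.0, 281.5], [340.0, 286.5], [352.0, 295.5]]
held dab tool xy (array([-0.00133967, -0.00115289]), np.float64(0.016726474894229567))
well predicted tool offset now check
```

View pics/w1c.png

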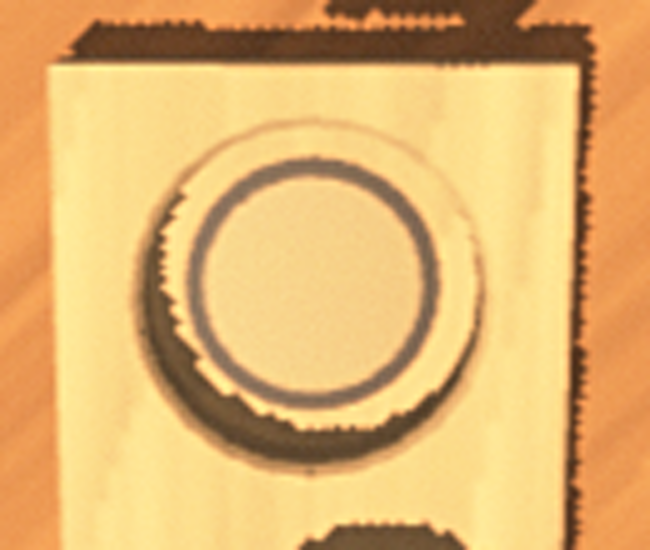

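View pics/t0c.png

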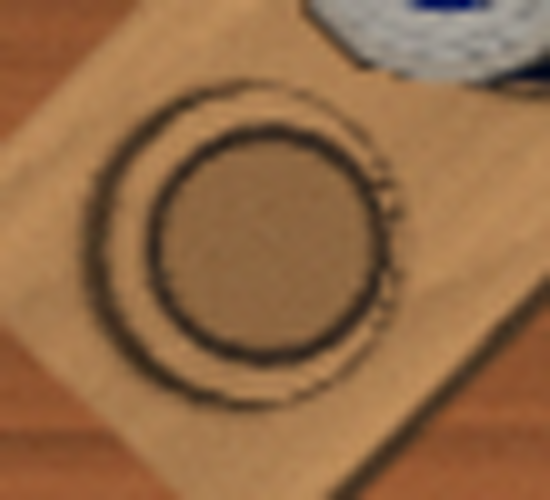

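Mouth centre in the close-up: (317.0,209.1) px. The held lid sits about −1.3 mm along tool x, so I correct for that and lower.

Emit:
play_rows(motion=[[0.5,0.19,0.03,1,0],[0.5,0,0,2,0],[0.5,0,0,2.5,0],[0.5,0,0,1.5,0],[0.5,0,0,0.8,0],[0.5,0,0,0,0],[0.5,0,0,0,0]])

```text
time: 23.8
position: [0.4423, 0.3722, 0.0867]
tool_rot: [1.176, 2.912, 0.002]
ft_force: [-0.4, 1.0, -0.6]
grip_width: 0.703
```

Run:
```python
from h import *
plan((.4433,.3695,.0517))
M=R.from_rotvec(ctrl.get_state()["tool_rot"]).as_matrix();print("TCP target", np.array([.4433,.3695,0])+M@[.0013,0,0])
```

```text
t 23.8 pos [0.4423 0.3722 0.0867] shift cm [-0.26 -0.13  3.5 ] tilt 0.0016 x [-0.719  0.695 -0.   ] y [0.695 0.719 0.002] jawyaw 0.803 F [-0.4   1.05 -0.6 ] w 0.703 q7 0.12
TCP target [ 4.42364735e-01  3.70402928e-01 -2.16754596e-08]
```

Emit:
play_rows(motion=[[0.5,-0.13,-0.13,0.5,0],[0.5,0,0,0,0],[0.5,0,0,0,0]])

```text
time: 24.18
position: [0.4419, 0.3699, 0.081]
tool_rot: [1.177, 2.913, 0.0]
ft_force: [0.4, 0.1, -0.9]
grip_width: 0.704
```

Run:
```python
from h import *
for i in range(3): plan((.44236,.3704,.0517));optics.get_image("top")
cv2.imwrite("pics/w8.png",optics.get_image("wrist")[:,:,::-1])
cv2.imwrite("pics/s8.png",cv2.resize(optics.get_image("scene")[270:400,270:470,::-1],None,fx=4,fy=4))
```

```text
t 24.18 pos [0.4419 0.3699 0.081 ] shift cm [-0.    0.07  2.93] tilt 0.0003 x [-0.719  0.695  0.   ] y [0.695 0.719 0.   ] jawyaw 0.803 F [ 0.4   0.11 -0.9 ] w 0.704 q7 0.12
t 24.23 pos [0.4419 0.37   0.081 ] shift cm [-0.    0.06  2.93] tilt 0.0004 x [-0.719  0.695  0.   ] y [0.695 0.719 0.   ] jawyaw 0.803 F [ 0.09  0.28 -1.33] w 0.7 q7 0.12
t 24.27 pos [0.4419 0.37   0.081 ] shift cm [-0.01  0.06  2.93] tilt 0.0003 x [-0.719  0.695  0.   ] y [0.695 0.719 0.   ] jawyaw 0.803 F [ 0.29  0.06 -1.34] w 0.702 q7 0.12
```

View pics/w8.png

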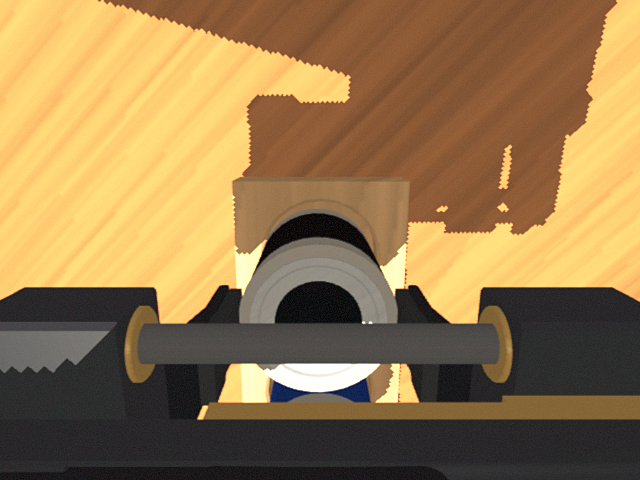

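View pics/s8.png

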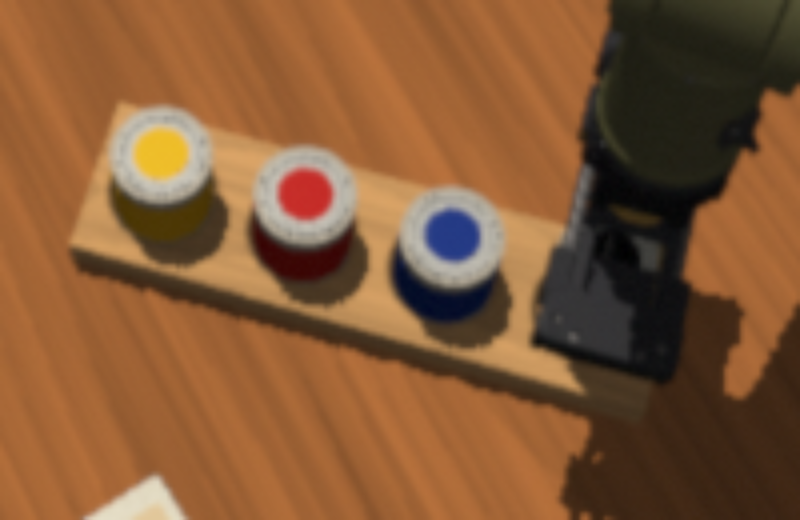

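The mouth rim shows evenly behind the tin, and the rack edges at columns 235 and 408 suggest nudging +0.6 mm along tool y. Lower slowly.

Emit:
play_rows(motion=[[0.5,0,0.06,0,0],[0.5,0,0,0.5,0],[0.5,0,0,0.5,0],[0.5,0,0,0.4,0],[0.5,0,0,0.4,0],[0.5,0,0,0.3,0],[0.5,0,0,0,0]])

```text
time: 25.3
position: [0.4421, 0.3702, 0.0596]
tool_rot: [-1.177, -2.913, 0.001]
ft_force: [0.0, 0.0, -0.2]
grip_width: 0.707
```

Run:
```python
from h import *
plan((.44236,.3704,.0517))
```

```text
t 25.3 pos [0.4421 0.3702 0.0596] shift cm [-0.01  0.03  0.79] tilt 0.0004 x [-0.719  0.695 -0.   ] y [ 0.695  0.719 -0.   ] jawyaw 0.803 F [ 0.03  0.02 -0.22] w 0.707 q7 0.13
```

The tin is inside the mouth with no side force. Continue down.

Emit:
play_rows(motion=[[0.5,0,0,0.3,0],[0.5,0,0,0.3,0],[0.5,0,0,0.15,0],[0.5,0,0,0,0],[0.5,0,0,0,0]])

```text
time: 25.92
position: [0.4423, 0.3704, 0.0524]
tool_rot: [1.177, 2.913, 0.0]
ft_force: [-0.6, -0.2, -2.1]
grip_width: 0.701
```

Run:
```python
from h import *
plan((.44236,.3704,.0517))
```

```text
t 25.93 pos [0.4423 0.3704 0.0524] shift cm [-0.    0.01  0.07] tilt 0.0003 x [-0.719  0.695 -0.   ] y [0.695 0.719 0.   ] jawyaw 0.803 F [-0.59 -0.16 -2.1 ] w 0.701 q7 0.13
```

Go one small step lower, then release and rise.

Emit:
play_rows(motion=[[0.5,0,0,0.06,0],[0.5,0,0,0,0],[0.4,0,0,0,0],[0.2,0,0,0,0],[0,0,0,0,0],[0,0,0,0,0],[0,0,0,0,0],[0,0,0,-1,0],[0,0,0,-3,0],[0,0,0,-4,0],[0,0,0,-4,0],[0,0,0,-3.5,0],[0,0,0,-2,0],[0,0,0,0,0],[0,0,0,0,0]])

```text
time: 27.8
position: [0.4418, 0.37, 0.226]
tool_rot: [-1.177, -2.912, 0.002]
ft_force: [0.1, -0.9, 0.4]
grip_width: 1.007
```

Run:
```python
from h import *
s=ctrl.get_state();im=optics.get_image("wrist");T=wristT(s);cv2.imwrite("pics/w9.png",im[:,:,::-1])
plan((.4567,-.2525,.235),s)
g=(im.max(2)<70).astype(np.uint8)
P=np.linalg.inv(T)@np.array([.4433,.3695,.086,1]);K=np.array(optics.calibration("wrist")["K"]);p=K@P[:3];p=p[:2]/p[2];print(p)
u,v=p.astype(int);n,l,st,ce=cv2.connectedComponentsWithStats(g[v-30:v+30,u-30:u+30]);k=l[30,30];c=ce[k]+[u-30,v-30];print(c,st[k],cast("wrist",c,.086,T))
cv2.imwrite("pics/s9.png",cv2.resize(optics.get_image("scene")[130:400,200:470,::-1],None,fx=2.2,fy=2.2))
```

```text
t 27.8 pos [0.4418 0.37   0.226 ] shift cm [-44.31 -43.75  -0.86] tilt 0.0011 x [-0.719  0.695  0.   ] y [ 0.695  0.719 -0.001] jawyaw 0.803 F [ 0.15 -0.85  0.37] w 1.007 q7 0.1
[320.96186914 226.61563939]
[318.78125    226.50320513] [   8   11   41   40 1248] [0.44205253 0.3683355  0.086     ]
```

View pics/w9.png

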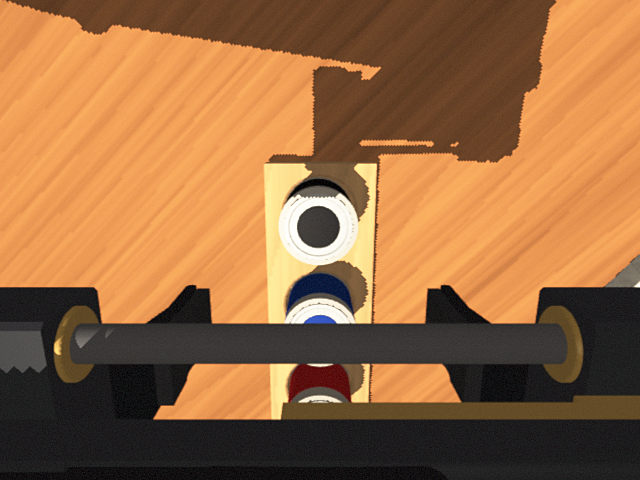

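View pics/s9.png

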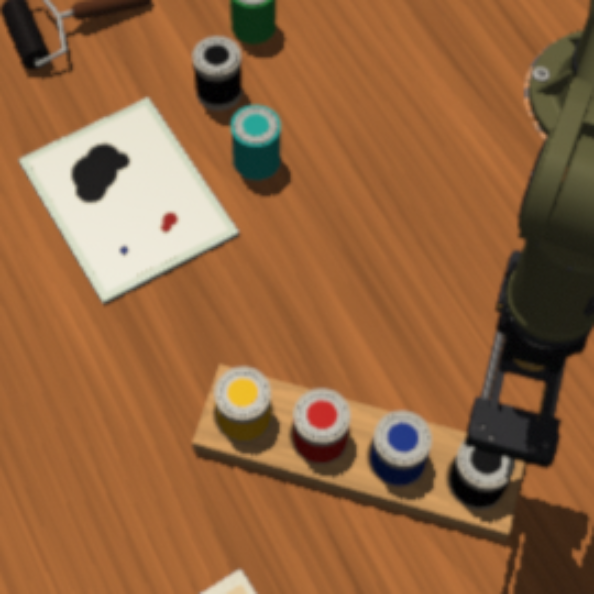

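The lighter tin stands in the well, with its lid at (319,226) in the wrist view. Now fetch the heavier one.

Emit:
play_rows(motion=[[0,-2,-2,-0.4,0],[0,-3.3,-3.25,-0.4,0],[0,-3.3,-3.25,0,0],[0,-3.3,-3.25,0,0],[0,-3.3,-3.25,0,0],[0,-3.3,-3.25,0,0],[0,-3.3,-3.25,0,0],[0,-3.3,-3.25,0,0],[0,-3.3,-3.25,0,0],[0,-3.3,-3.25,0,0],[0,-3.3,-3.25,0,0],[0,-3.3,-3.25,0,0],[0,-3,-3,0,0],[0,-2,-2,0,0],[0,-1,-1,0,0],[0,0,0,0,0],[0,0,0,0,0]])

```text
time: 30.02
position: [0.457, -0.2511, 0.2342]
tool_rot: [-1.175, -2.912, -0.0]
ft_force: [-0.2, -0.4, 0.5]
grip_width: 1.003
```

Run:
```python
from h import *
s=ctrl.get_state();im=optics.get_image("wrist");T=wristT(s);cv2.imwrite("pics/w10.png",im[:,:,::-1])
plan((.4567,-.2525,.044),s)
g=(im.max(2)<70).astype(np.uint8)
P=np.linalg.inv(T)@np.array([.4567,-.2525,.078,1]);K=np.array(optics.calibration("wrist")["K"]);p=K@P[:3];p=p[:2]/p[2];print(p)
u,v=p.astype(int);n,l,st,ce=cv2.connectedComponentsWithStats(g[v-30:v+30,u-30:u+30]);k=l[30,30];c=ce[k]+[u-30,v-30];q=cast("wrist",c,.078,T);print(c,st[k],q)
plan((q[0],q[1],.044),s)
```

```text
t 30.02 pos [ 0.457  -0.2511  0.2342] shift cm [-0.1  -0.12 19.02] tilt 0.0011 x [-0.72   0.694  0.001] y [ 0.694  0.72  -0.   ] jawyaw 0.804 F [-0.22 -0.44  0.54] w 1.003 q7 1.28
[318.33135182 221.82697798]
[316.81179321 221.09773829] [   9   11   40   39 1238] [ 0.45540107 -0.25297345  0.078     ]
t 30.02 pos [ 0.457  -0.2511  0.2342] shift cm [-0.04 -0.25 19.02] tilt 0.0011 x [-0.72   0.694  0.001] y [ 0.694  0.72  -0.   ] jawyaw 0.804 F [-0.22 -0.44  0.54] w 1.003 q7 1.28
```

View pics/w10.png

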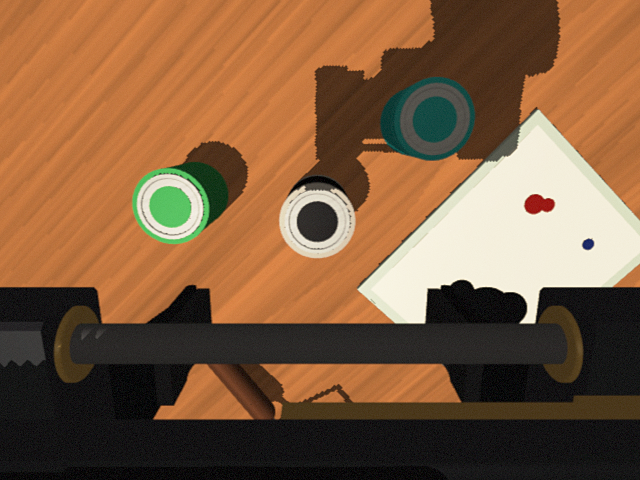

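The lid is at (317,221). Descend, grip and lift.

Emit:
play_rows(motion=[[0,-0.05,-0.15,2,0],[0,0,0,4,0],[0,0,0,4,0],[0,0,0,3.5,0],[0,0,0,2.7,0],[0,0,0,1.9,0],[0,0,0,0.9,0],[0,0,0,0,0],[0.25,0,0,0,0],[0.5,0,0,0,0],[0.5,0,0,0,0],[0.5,0,0,0,0],[0.5,0,0,0,0],[0.5,0,0,0,0]], force=30)

```text
time: 31.82
position: [0.4572, -0.2532, 0.0452]
tool_rot: [1.176, 2.912, 0.001]
ft_force: [1.1, 1.7, 4.0]
grip_width: 0.699
```

Emit:
play_rows(motion=[[0.5,0,0,-0.5,0],[0.5,0,0,-1.5,0],[0.5,0,0,-3,0],[0.5,0,0,-3,0],[0.5,0,0,-3,0],[0.5,0,0,-3,0],[0.5,0,0,-2,0],[0.5,0,0,-1,0],[0.5,0,0,0,0],[0.5,0,0,0,0]])

```text
time: 33.08
position: [0.4557, -0.2533, 0.2138]
tool_rot: [-1.176, -2.911, 0.0]
ft_force: [-0.4, 0.6, -4.2]
grip_width: 0.704
```

Run:
```python
from h import *
plan((.633,-.156,.215))
```

```text
t 33.08 pos [ 0.4557 -0.2533  0.2138] shift cm [-6.   19.32 -0.15] tilt 0.0017 x [-0.719  0.695  0.002] y [ 0.695  0.719 -0.001] jawyaw 0.803 F [-0.43  0.57 -4.2 ] w 0.704 q7 1.3
```

Emit:
play_rows(motion=[[0.5,-0.4,1.3,0,0],[0.5,-0.9,2.9,0,0],[0.5,-1,3.3,0,0],[0.5,-1,3.3,0,0],[0.5,-1,3.3,0,0],[0.5,-0.9,2.7,0,0],[0.5,-0.5,1.6,0,0],[0.5,-0.3,0.9,0,0],[0.5,0,0,0,0],[0.5,0,0,0,0],[0.5,0,0,0,0],[0.5,0,0,0,0],[0.5,0,0,0,0]])

```text
time: 34.7
position: [0.6335, -0.1564, 0.215]
tool_rot: [1.177, 2.913, 0.001]
ft_force: [-0.1, -0.3, -4.2]
grip_width: 0.694
```

Run:
```python
from h import *
plan((.633,-.156,.215));print(np.abs(ctrl.get_state()["qd"]).max())
cv2.imwrite("pics/t11.png",optics.get_image("top")[:,:,::-1])
cv2.imwrite("pics/s11.png",optics.get_image("scene")[:,:,::-1])
im=cv2.imread("pics/t11.png")
for k,(u,v) in dict(bk=(119,260),yel=(203,168),red=(172,200),blue=(140,233)).items():
    r=14;p=im[v-r:v+r,u-r:u+r].astype(int);ref=np.median(im[v-2:v+3,u-2:u+3].reshape(-1,3),axis=0)
    m=(np.abs(p-ref).sum(2)<70).astype(np.uint8);n,l,st,ce=cv2.connectedComponentsWithStats(m,connectivity=4);c=ce[l[r,r]]+[u-r,v-r];print(k,c,cast("top",c,.086))
```

```text
t 34.7 pos [ 0.6335 -0.1564  0.215 ] shift cm [ 0.06 -0.01 -0.  ] tilt 0.0006 x [-0.719  0.695 -0.   ] y [0.695 0.719 0.001] jawyaw 0.803 F [-0.09 -0.34 -4.24] w 0.694 q7 1.25
0.0025309939115776073
bk [115.44270833 260.97395833] [0.45147856 0.35514431 0.086     ]
yel [203.15315315 167.22522523] [0.63797021 0.18293612 0.086     ]
red [171.47826087 199.53140097] [0.57325003 0.24556711 0.086     ]
blue [139.48780488 232.25365854] [0.50820213 0.30833318 0.086     ]
```

View pics/t11.png

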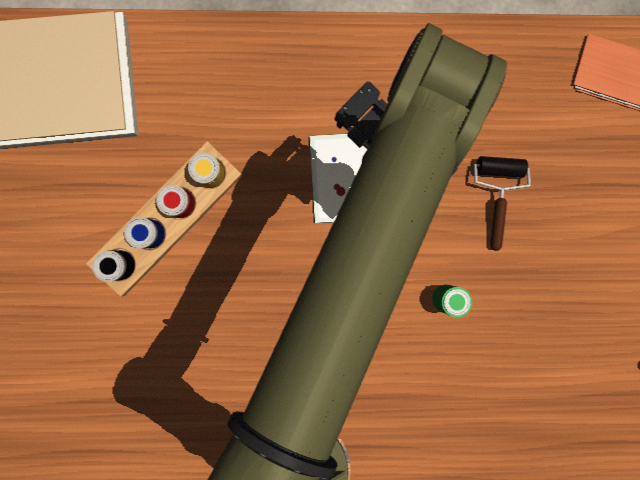

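View pics/s11.png

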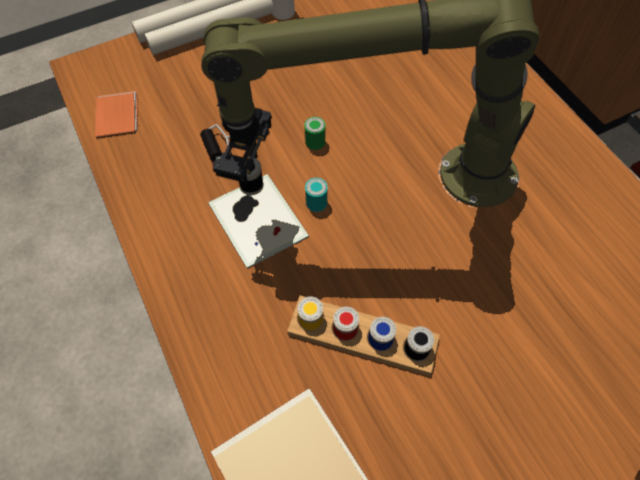

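The seed I used for the black tin was off: its dab is at (108,266). I re-measure on the same pictures.

Run:
```python
from h import *
for n,(u,v) in dict(top=(108,266),scene=(421,338)).items():
    im=cv2.imread("pics/t11.png" if n=="top" else "pics/s11.png");r=9
    m=(im[v-r:v+r,u-r:u+r].max(2)<75).astype(np.uint8)
    nl,l,st,ce=cv2.connectedComponentsWithStats(m,connectivity=4);c=ce[l[r,r]]+[u-r,v-r];print(n,c,st[l[r,r]],cast(n,c,.086))
```

```text
top [107.52054795 265.7260274 ] [  1   1  17  17 219] [0.4421745  0.37055956 0.086     ]
scene [420.64566929 338.42519685] [  3   4  13  12 127] [0.44219972 0.36869479 0.086     ]
```

The tin is about 1.5 mm from the well centre in both views, and the coloured tins are unmoved. Hand in.

Run:
```python
from bench import ticket
print(ticket.close_job())
```

```text
the job is handed in; nothing more can be done
None
```

The job is handed in, at about 35 s of the 72 s allowed; no verdict is reported.

- **Weighing:** I lifted the left black tin first (about 1.1 N, noisy readings) and set it back. I then lifted the right one (about 3.8 N), so the right tin is the heavier, and set it back too.
- **Lighter tin:** It stands released in the empty end well next to blue. The top and scene views put its centre about 1–1.5 mm from the well's.
- **Heavier tin:** It is gripped and still over the slab middle, with the gripper at (0.6335, −0.1564) against a measured slab centre of (0.633, −0.156). The gripper's tilt is under 0.001 rad, the underside is about 16 cm above the slab, and the load reads about 4.2 N.
- **Other objects:** The coloured tins measured the same positions as at the start. The ink roller and the green tin looked unmoved in the last top view, and the turquoise tin in the last scene view. I did not measure those three.

One check went wrong: my first final reading of the racked tin used a bad starting pixel and came out about 17 mm off. Re-measuring the same pictures on the actual black dab gave the figures above.

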